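# Fit the missing foot of the salon footstool

### The job

The low wooden footstool lies upside down with one of its four feet missing. Press the loose dowel upright into the blind hole of the bare corner pad until it bottoms, feeling for the hole, then set the loose foot over the dowel so that it sits flat on the pad, and let go; force nothing. Leave the display hand, the scent jar and the card stand where they are.

Things in the scene. Friction and masses are not known exactly. Their poses are not given: they have to be found in the camera images.
- stool: Low beech footstool, upside down, fixed. Origin: under the middle of its board (280 x 340 x 24 mm, sides along x, y), on the table. On it rails 26 mm high and four round corner pads 68 mm across and 32 mm high, tops 56 mm above the table. Pads at (100,130), (100,-130), (-100,-130) mm carry fitted feet 64 mm high; the fourth is bare but for its blind hole. More than 45 N spoils it.
- foot_place (a point): Nominal foot place on the bare pad's top: (-100,130,56) mm on the stool, axes as the stool's. The pad was glued on by hand: the hole in its middle lies 2.5 to 4.5 mm off this point, in any direction, and must be felt for. Hole vertical, square-edged, 17 mm wide, 28 mm deep, narrowing lower down to grip the dowel: the last 3 mm take a push of some 3 to 8 N; then it bottoms.
- dowel: Loose plain beech dowel, 16 mm across, 60 mm long, 11 to 20 g, standing on end on the table. Origin: centre of its lower end; z up along it. Fully home its lower end is 28 mm below the pad's top and 32 mm stick out: hold its upper half, fingertips 30 mm or more above its lower end.
- foot: Loose turned beech foot like the fitted ones, 64 mm high, 50 to 100 g, standing on the table the way it goes on the pad. Origin: centre of its lower face, z up. Collar 48 mm across, 12 mm high; above 18 mm a straight round body 36 mm across. In the lower face a central blind square-edged socket 17.5 mm wide, 36 mm deep takes the dowel; seated, the collar lies flat on the pad.
- diffuser: Bystander: round clear scent jar, 72 mm across and 82 mm high, with thin dried stems to 190 mm. Origin: centre of its underside.
- display_hand: Bystander: beech display hand, 225 mm high, on a round wrist 56 mm across. Origin: centre of its underside.
- card_stand: Bystander: clear stand, 50 x 100 mm and 57 mm high, with cards. Origin: centre of its underside.

How it is judged:
On the way:
1. the dowel is pressed home, upright, in the blind hole of the bare corner pad (z of dowel in the frame of stool below 0.0295 m and horizontal distance between dowel and foot_place below 0.01 m and angle between dowel's own z axis and vertical below 0.07 rad), for 0.2 s.
At the end, for the whole second after the job is handed in: The dowel stands in the bare pad's hole within 1.5 mm of full depth and 0.07 rad of upright; the foot stands over it within 2.5 mm of flat on the pad, within 5 mm of the dowel's axis and 0.06 rad of upright, at rest and released (all of step 1 and z of foot in the frame of stool between 0.053 and 0.0585 m and horizontal distance between foot and dowel below 0.005 m and angle between foot's own z axis and vertical below 0.06 rad and linear speed of foot below 0.01 m/s and contact force between foot and the fingers below 0.1 N); the robot touches nothing.
It fails at once if the dowel is forced against the stool with more than 45 N (contact force between dowel and stool above 45 N).
It fails at once if the foot is forced against the stool with more than 45 N (contact force between foot and stool above 45 N).
It fails at once if the foot is forced against the dowel with more than 45 N (contact force between foot and dowel above 45 N).
It fails at once if the scent jar, the display hand or the card stand is moved more than 20 mm (distance of any of diffuser, display_hand, card_stand from where it was at the start of the episode above 0.02 m).
It also fails if it takes over 70 s, if anything falls off the work surface, if the arm or the gripper's body presses on something with over 40 N, if the wrist force passes 120 N, or if a joint passes its speed limit or range.

### The arm

A 6-joint arm with a two-finger parallel gripper is mounted at the origin on the work surface. World frame = base frame: x ahead of the robot, y to its left, z up, the work surface at z = 0. Lengths are in m, angles in rad, forces in N, time in s.
With the tool pointing down it reaches from about 0.325 to 0.875 m from the base axis. Payload 4.4 kg.
Tool frame: the origin (TCP) lies between the finger pads; the fingertips stand 17 mm ahead of it and the grasp point (between the pads) lies 2 mm behind it; z points along the fingers, y is the line along which they close (so a half turn about z gives the same grasp; the last joint's range is limited). The gripper opens to 85 mm and grips with 20 to 120 N. Pads are 22 mm wide; open, the fingers measure 114 mm over their backs; the gripper's body (76 mm by 85 mm) begins 54 mm behind the grasp point. The pads swing forward as they close: fully open they stand 13 mm farther back than shut.
Start: joints at [-1.397, 0.207, 1.542, -0, 1.393, -0.15], TCP at [0.183, -0.545, 0.248] pointing down, gripper open.
Joint ranges: [-2.73, 2.73], [-0.86, 2.22], [0.23, 2.46], [-1.11, 4.25], [0.08, 2.63], [-2.82, 2.82]. Speed limits (rad/s): [2.79, 2.79, 3.14, 3.14, 3.14, 3.14].

### API

Orientations are given as a rotation vector (axis times angle).
In Python, from cell import r, eyes gives the robot as it stands. Calls block until the motion is done:
- r.movep(position, orientation): joint-space move of the TCP to a pose.
- r.move_straight(position, max_speed=0.15, rotation=None, guard=None): straight line of the TCP; rotation=None keeps the orientation; max_speed is the mean speed in m/s. With guard (N) it stops when the force on the tool has changed by that much, and returns True; else False.
- r.set_joints(angles): joint-space move.
- r.command_gripper(opening, force=None): finger opening in m; force is the grip in N (None keeps the last); returns when the fingers have stopped.
- r.sleep(seconds).
- r.ik(position, orientation): joint angles nearest the present ones, or None.
- r.get_state(): the state.
- eyes.grab_frame(name): name is "side" or "top"; returns (picture, depth): 420x560x3 uint8, red, green, blue; 420x560 float32, m along the optical axis (not along the pixel's ray), 0 where there is no reading.
- eyes.camera_params(name): a dict with "fov_y" (degrees; the focal length in pixels is half the picture's height over the tangent of half this angle, whatever the lens; pixels are square), "cx", "cy" (the principal point, pixels), "R" (3x3) and "t" (3): a world point X has camera coordinates R X + t. Camera axes: x right, y down, z forward; pixel columns grow to the right and rows downward; lengths in m; the calibration is good to about 2 mm. A picture is of the moment at which its call begins. camera_params takes no time and is no camera call.
A pose or a line that the arm cannot do raises r.IKError and nothing moves.
- r.job_done(): hands the job in; it is judged then, once.
The state is a dict: "time_s": time; "joint_positions": joint angles; "dq": joint speeds; "joint_torque": joint torques, N m; "tcp_pos": TCP position; "eef_rot": TCP orientation; "force": force on the tool from outside, world axes, zero at the start; "wrist_torque": the same for the moment, N m; "gripper_width": finger opening in m; "finger_force": force on a finger pad.
Only numpy, scipy, OpenCV 4.12 (cv2) and the standard library are available. Lean on these libraries where they do the work, as an engineer would, in place of code of your own. Each camera call takes 0.05 s, during which the arm holds its last target. There are 200 camera calls.

## Working session

There is one attempt and no reset: what is moved stays moved. The work goes in short steps, each a Python script; the robot and the scene stay as the last script left them, time stands still between calls to the robot, and variables do not carry over. Pictures are saved under pics/ and viewed, at most 10 in all, crops included, and the job is handed in when it is done.

```bash
mkdir -p pics; ls
python3 - <<'E'
from cell import r, eyes
import numpy as np, cv2
for n in("top","side"):
    p,d=eyes.grab_frame(n); cv2.imwrite(f"pics/{n}0.png",p[:,:,::-1]); np.savez(f"{n}0.npz",p=p,d=d)
    c=eyes.camera_params(n); print(n,c, (d==0).mean())
print(r.get_state())
E
```

```text
pics
top {'fov_y': 55.21342564948304, 'cx': 278.9500224566662, 'cy': 210.34717185712233, 'R': array([[-0.01559453, -0.99969732, -0.0190283 ],
       [-0.98680979,  0.01845472, -0.16082865],
       [ 0.16113114,  0.01626926, -0.9867989 ]]), 't': array([-0.02607023,  0.61274906,  1.25340506])} 0.0038477891156462585
side {'fov_y': 47.95007703395656, 'cx': 281.6577362650218, 'cy': 205.24531894047917, 'R': array([[-0.94769049, -0.31907811,  0.00847959],
       [-0.23384651,  0.67597318, -0.69883908],
       [ 0.21725228, -0.66426607, -0.71522866]]), 't': array([0.53215772, 0.21173057, 1.42269423])} 0.004136904761904762
{'time_s': 0.1, 'joint_positions': array([-1.39749725e+00,  2.07339164e-01,  1.54278532e+00,  5.94796578e-06,
        1.39350567e+00, -1.50504304e-01]), 'dq': array([ 0.00137857, -0.00182273, -0.00426014, -0.00182555,  0.00020288,
       -0.00340642]), 'joint_torque': array([ 1.34371171e-04, -3.84090185e+01, -2.92548358e+01, -7.22207437e-05,
        4.88315360e-03,  6.63071347e-06]), 'tcp_pos': array([ 0.18282823, -0.54448959,  0.24725158]), 'eef_rot': array([-3.09849803e+00, -5.06079964e-01,  2.72645481e-05]), 'force': array([0.48349173, 0.54077675, 0.02739174]), 'wrist_torque': array([-0.01933798,  0.0198298 ,  0.0097761 ]), 'finger_force': 0.0, 'gripper_width': 0.08566191879567532}
```

View pics/top0.png

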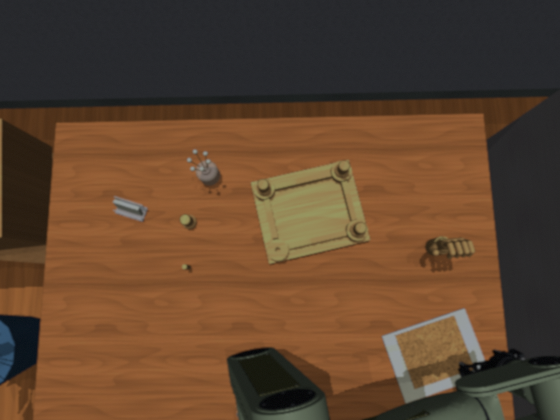

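View pics/side0.png

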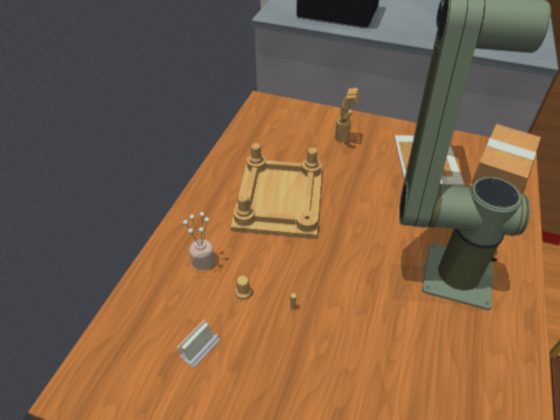

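The top view shows the bare pad at about (279,251), and fitted feet at (264,187), (342,170) and (358,230). The loose foot is at (187,221), the dowel at (185,267), the jar at (207,173), the cards at (130,208) and the hand at (440,246). The side view shows the foot at (243,287), the dowel at (293,300) and the bare pad at (307,216).

```bash
cat > h.py <<'E'
import numpy as np, cv2
from cell import r, eyes
def cloud(n,f=None):
    p,d=f if f is not None else eyes.grab_frame(n)
    c=eyes.camera_params(n); h,w=d.shape; F=h/2/np.tan(np.radians(c["fov_y"]/2))
    v,u=np.mgrid[:h,:w]; X=np.stack([(u-c["cx"])/F*d,(v-c["cy"])/F*d,d],-1)
    X=(X-c["t"])@c["R"]; X[d==0]=np.nan
    return p,X
def top(X,seed,z,dz=.006,rad=.03):
    m=(np.abs(X[...,2]-z)<dz)&(np.hypot(X[...,0]-seed[0],X[...,1]-seed[1])<rad)
    P=X[m]
    return np.r_[(P.min(0)+P.max(0))[:2]/2,P.mean(0),np.ptp(P,axis=0)[:2],len(P)] if len(P) else None
E
python3 - <<'E'
from h import *
np.set_printoptions(precision=4,suppress=True)
S={"foot":((221,187),.064),"dowel":((267,185),.060),"A":((170,342),.12),"B":((230,358),.12),"C":((187,264),.12),"pad":((251,279),.056)}
C={}
for n in("top","side"):
    z=np.load(n+"0.npz"); C[n]=cloud(n,(z["p"],z["d"]))[1]
for k,((v,u),h) in S.items():
    s=np.nanmedian(C["top"][v-1:v+2,u-1:u+2].reshape(-1,3),0); print(k,s)
    for n in C: print("  ",n,top(C[n],s,h,.005 if k!='pad' else .004,.03 if k!='pad' else .045))
for k,(v,u) in dict(jar=(173,207),card=(208,130),hand=(246,440)).items(): print(k,C["top"][v,u])
for n in C: # table level
    X=C[n]; m=np.abs(X[...,2])<.01; print(n,np.median(X[m][:,2]),X[m][:,2].std())
E
```

```text
foot [0.5806 0.2601 0.0614]
   top [ 0.5873  0.2673  0.5866  0.2669  0.0645  0.0334  0.0347 87.    ]
   side [  0.589    0.2701   0.5883   0.2701   0.0641   0.0356   0.035  103.    ]
dowel [0.4347 0.2631 0.0588]
   top [ 0.4379  0.2663  0.4374  0.267   0.0608  0.0126  0.0121 17.    ]
   side [ 0.4393  0.2686  0.439   0.2686  0.0606  0.0133  0.0127 24.    ]
A [ 0.7246 -0.2358  0.1181]
   top [ 0.7372 -0.2396  0.7378 -0.2397  0.1205  0.0316  0.0313 91.    ]
   side [ 0.7384 -0.2371  0.7384 -0.2353  0.1206  0.0313  0.0327 53.    ]
B [ 0.5359 -0.2768  0.1203]
   top [  0.5437  -0.2818   0.5433  -0.2819   0.12     0.0335   0.0338 104.    ]
   side [ 0.5459 -0.2798  0.5456 -0.2777  0.1202  0.0345  0.0382 57.    ]
C [0.6746 0.0074 0.121 ]
   top [ 0.6848  0.0136  0.6839  0.0131  0.1203  0.033   0.0314 94.    ]
   side [ 0.6848  0.0174  0.6842  0.0167  0.12    0.0339  0.034  74.    ]
pad [ 0.482  -0.0343  0.0533]
   top [  0.4887  -0.0364   0.4849  -0.0304   0.0564   0.0734   0.0799 305.    ]
   side [  0.4883  -0.0331   0.4871  -0.0265   0.0564   0.0667   0.0774 229.    ]
jar [0.7336 0.1932 0.0801]
card [0.6289 0.4501 0.0502]
hand [ 0.4807 -0.5042  0.1593]
top 0.0010053838347540073 0.003018545430422164
side 0.0007024809257057864 0.0027838752024934165
```

```bash
python3 - <<'E'
from h import *
np.set_printoptions(precision=4,suppress=True)
for n in("top","side"):
    z=np.load(n+"0.npz"); p,X=cloud(n,(z["p"],z["d"]))
    ok=np.hypot(X[...,0]-.4918,X[...,1]+.0268)<.022
    m=ok&(X[...,2]<.050); P=X[m]; vu=np.argwhere(m); print(n,m.sum(),P.min(0) if len(P) else 0,vu.mean(0) if len(P) else 0)
    c=eyes.camera_params(n); F=210/np.tan(np.radians(c["fov_y"]/2))
    def ray(uv,h):
        d=np.array([(uv[0]-c["cx"])/F,(uv[1]-c["cy"])/F,1])@c["R"]; o=-c["t"]@c["R"]; return o+d*(h-o[2])/d[2]
    g=cv2.cvtColor(p,cv2.COLOR_RGB2GRAY)
    dark=(ok&(g<np.median(g[ok])-25)); vu=np.argwhere(dark); print(dark.sum(),vu.mean(0),ray(vu.mean(0)[::-1],.056))
    # pad outline
    P=X[(np.abs(X[...,2]-.056)<.004)&(np.hypot(X[...,0]-.4918,X[...,1]+.0268)<.05)][:,:2]
    (cc,rr)=cv2.minEnclosingCircle(P.astype(np.float32)); print("circ",cc,rr,P.mean(0),len(P))
    u,v=(279,251) if n=="top" else (307,216)
    cv2.imwrite(f"pics/pad_{n}.png",cv2.resize(p[v-22:v+22,u-28:u+28,::-1],None,fx=10,fy=10,interpolation=cv2.INTER_NEAREST))
E
cd pics; python3 -c "
import cv2,numpy as np
cv2.imwrite('pads.png',cv2.resize(np.hstack([cv2.imread('pad_top.png'),cv2.imread('pad_side.png')]),(800,314)))"
```

```text
top 22 [ 0.479  -0.0348  0.0257] [249.7273 276.9545]
10 [248.2 277.1] [ 0.4893 -0.0289  0.056 ]
circ (0.4966623783111572, -0.03099982626736164) 0.045633163303136826 [ 0.487 -0.03 ] 319
side 9 [ 0.4848 -0.0413  0.0386] [218.6667 305.7778]
17 [217.2941 306.6471] [ 0.4878 -0.0296  0.056 ]
circ (0.4969651401042938, -0.02796793170273304) 0.04444868117570877 [ 0.4878 -0.0266] 233
```

View pics/pads.png

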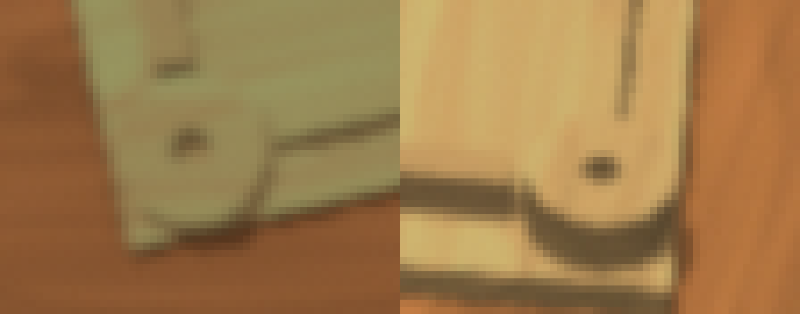

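The hole shows at about (277.3,248.6) in the top view and (307,217.4) in the side view, so near (0.488,-0.0295). I'll grasp the dowel next.

```bash
cat >> h.py <<'E'
from scipy.spatial.transform import Rotation as Ro
def down(yaw): return (Ro.from_euler("z",yaw)*Ro.from_rotvec([np.pi,0,0])).as_rotvec()
def st():
    s=r.get_state(); print("t%.1f"%s["time_s"],"tcp",np.round(s["tcp_pos"],4),"F",np.round(s["force"],1),"M",np.round(s["wrist_torque"],2),"w%.4f ff%.1f"%(s["gripper_width"],s["finger_force"])); return s
E
python3 - <<'E'
from h import *
D=down(0)
for p in [(.4386,.2675,.055),(.588,.2685,.05),(.488,-.0295,.15)]: print(np.round(r.ik(p,D),2))
r.movep([.4386,.2675,.16],D); st()
r.command_gripper(.05,30)
r.move_straight([.4386,.2675,.056],.1); st()
r.command_gripper(.0,30); st()
r.move_straight([.4386,.2675,.16],.15); s=st()
p,X=cloud("side"); cv2.imwrite("pics/held.png",cv2.resize(p[150:330,180:420,::-1],None,fx=3,fy=3))
E
```

```text
[ 0.38  0.33  1.84 -0.    0.97  1.95]
[ 0.29  0.57  1.49 -0.    1.08  1.87]
[-0.24  0.13  1.85 -0.    1.16  1.33]
t3.1 tcp [0.4391 0.267  0.1601] F [0.3 0.1 0. ] M [-0.07 -0.02 -0.01] w0.0853 ff0.0
t4.7 tcp [0.4393 0.2678 0.0567] F [-0.3 -1.1  0.8] M [ 0.04 -0.04 -0.01] w0.0504 ff0.0
t5.1 tcp [0.4391 0.2677 0.0566] F [-0.7 -1.1  3.2] M [-0.06  0.07 -0.03] w0.0151 ff29.3
t6.0 tcp [0.4377 0.2672 0.159 ] F [ 0.1 -0.5 -0.1] M [-0.01  0.03  0.02] w0.0149 ff29.2
```

View pics/held.png

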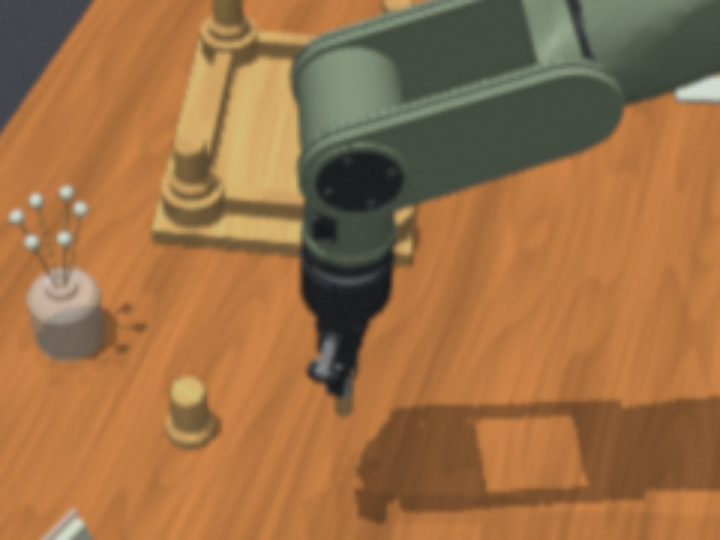

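The dowel is held upright at about (343,395) in the crop, and the foot hasn't moved. Now I'll probe at the hole.

Run:
```python
from h import *
D=down(0); x,y=.488,-.0295
r.movep([x,y,.15],D); r.sleep(.2); st()
r.move_straight([x,y,.118],.08); r.sleep(.2); st()
g=r.move_straight([x,y,.106],.015,guard=3); print(g); st(); r.sleep(.2); st()
```

```text
t7.4 tcp [ 0.4881 -0.0283  0.15  ] F [-0.2 -0.5 -0.4] M [0.01 0.   0.04] w0.0142 ff29.2
t8.1 tcp [ 0.4886 -0.0297  0.1186] F [-0.6  0.5 -0.7] M [0.04 0.01 0.03] w0.0148 ff29.2
False
t9.1 tcp [ 0.488  -0.0295  0.106 ] F [-0.5 -0.4 -0.4] M [ 0.03  0.04 -0.01] w0.0142 ff29.2
t9.3 tcp [ 0.488  -0.0295  0.1061] F [ 0.1  0.4 -0.4] M [0.02 0.03 0.02] w0.0145 ff29.2
```

It is already 6.6 mm in with no force, so I'll press on slowly until it bottoms.

Run:
```python
from h import *
x,y=.488,-.0295
r.command_gripper(0,50)
g=r.move_straight([x,y,.089],.02,guard=4); print(g); s=st()
if s["tcp_pos"][2]<.092:
    g=r.move_straight([x,y,.0800],.008,guard=15); print(g); st(); r.sleep(.2); st()
```

```text
False
t10.5 tcp [ 0.4878 -0.0293  0.0889] F [0.1 2.4 1.4] M [0.48 0.15 0.01] w0.0139 ff49.4
True
t11.2 tcp [ 0.4881 -0.0292  0.0846] F [-1.4  1.   5. ] M [ 0.09  0.33 -0.02] w0.0140 ff49.9
t11.4 tcp [ 0.4881 -0.0292  0.0846] F [-2.1  0.6  6.1] M [ 0.05  0.25 -0.02] w0.0140 ff49.9
```

It bottomed at exactly the expected height (0.0846). I'll release, check the dowel top, and fetch the foot.

Run:
```python
from h import *
np.set_printoptions(precision=4,suppress=True)
D=down(0); x,y=.488,-.0295
r.command_gripper(.06,30); r.move_straight([x,y,.18],.15)
fx,fy=.588,.2685
r.movep([fx,fy,.18],D); st()
for n in("top","side"):
    p,X=cloud(n); print(n,top(X,(x,y),.088,.008,.02))
r.command_gripper(.07)
r.move_straight([fx,fy,.052],.12); st()
r.command_gripper(0,30); r.sleep(.1); st()
r.move_straight([fx,fy,.2],.15); st()
p,X=cloud("side"); cv2.imwrite("pics/foot.png",cv2.resize(p[100:320,160:420,::-1],None,fx=2.5,fy=2.5))
```

```text
t13.9 tcp [0.5879 0.2672 0.1795] F [ 0.4  0.3 -0.9] M [-0.03  0.06  0.01] w0.0602 ff0.0
top [ 0.4847 -0.0293  0.4855 -0.0283  0.0895  0.0126  0.0125 18.    ]
side [ 0.4874 -0.0263  0.4872 -0.0254  0.0872  0.0135  0.0186 25.    ]
t15.5 tcp [0.5889 0.2688 0.0532] F [-0.5 -0.1 -0.3] M [-0.02  0.01  0.02] w0.0698 ff0.0
t16.0 tcp [0.5887 0.2686 0.053 ] F [-1.1 -0.2  4.6] M [-0.06  0.08  0.02] w0.0353 ff30.3
t17.2 tcp [0.587  0.2682 0.1983] F [-0.4 -0.4 -1. ] M [-0.01  0.01 -0.03] w0.0350 ff30.0
```

View pics/foot.png

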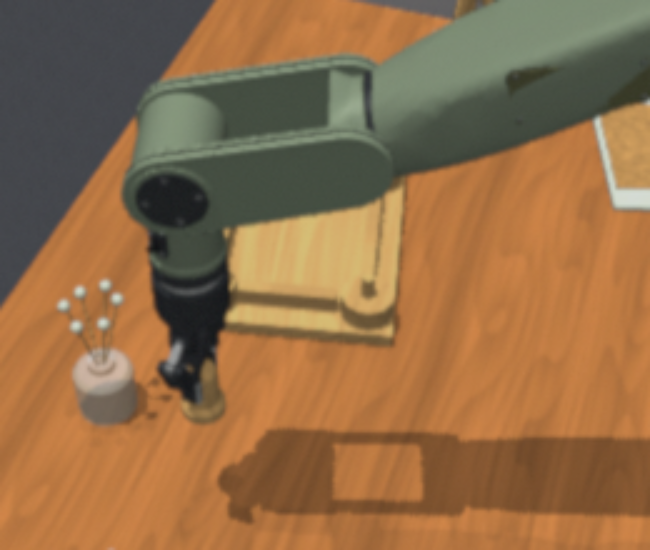

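The dowel stands home in the pad (crop (368,285); top at about 0.088). The foot is held upright at about (205,390), so it can go over the dowel.

Run:
```python
from h import *
D=down(0); x0,y0=.4878,-.0295
r.movep([x0,y0,.19],D); r.move_straight([x0,y0,.146],.08); r.sleep(.2); st()
offs=[(0,0)]+[(.0008*k*a,.0008*k*b) for k in(1,2,3) for a,b in((-1,0),(1,0),(0,1),(0,-1),(-.7,.7),(.7,-.7),(-.7,-.7),(.7,.7))]
for dx,dy in offs:
    x,y=x0+dx,y0+dy
    r.move_straight([x,y,.1445],.03); r.sleep(.1)
    g=r.move_straight([x,y,.133],.02,guard=4); s=r.get_state(); print(np.round([dx,dy],4),g,s["tcp_pos"][2],np.round(s["force"],1))
    if s["tcp_pos"][2]<.1365 or s["time_s"]>45: break
st()
if s["tcp_pos"][2]<.1365:
    g=r.move_straight([x,y,.1115],.02,guard=6); print(g); st()
    if not g:
        g=r.move_straight([x,y,.1045],.01,guard=5); print(g); r.sleep(.2); st()
```

```text
t19.3 tcp [ 0.4884 -0.0296  0.1467] F [-0.5 -0.1 -0.8] M [ 0.03 -0.02  0.  ] w0.0350 ff30.0
[0 0] False 0.1329732289184754 [ 0.1  0.6 -0.8]
t20.4 tcp [ 0.4878 -0.0295  0.133 ] F [ 0.1  0.6 -0.8] M [-0.01 -0.04  0.01] w0.0354 ff30.0
False
t21.6 tcp [ 0.488  -0.0295  0.1117] F [ 0.3  0.1 -1.4] M [ 0.01 -0.01 -0.01] w0.0353 ff30.0
True
t22.2 tcp [ 0.4879 -0.0295  0.1089] F [-0.1 -0.3  5.5] M [ 0.05  0.05 -0.  ] w0.0352 ff30.4
```

Seated on the first try, at 0.1089. I'll release, retreat and check.

Run:
```python
from h import *
np.set_printoptions(precision=4,suppress=True)
r.command_gripper(.07,30); r.move_straight([.488,-.0295,.24],.15)
r.movep([.45,.25,.3],down(0)); st()
for n in("top","side"):
    p,X=cloud(n); print(n,top(X,(.488,-.0295),.12,.008,.03))
    cv2.imwrite(f"pics/end_{n}.png",p[:,:,::-1])
```

```text
t24.8 tcp [0.45   0.2491 0.2992] F [ 0.1 -0.8 -1.2] M [-0.01 -0.02 -0.04] w0.0700 ff0.0
top [  0.4844  -0.0285   0.4854  -0.0285   0.1206   0.0331   0.0334 109.    ]
side [ 0.481  -0.0234  0.4792 -0.0213  0.1183  0.0185  0.0314 35.    ]
```

View pics/end_side.png

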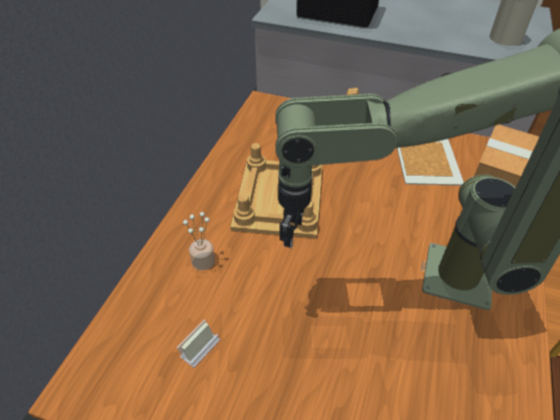

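The side view shows the foot on the pad at about (308,210), partly hidden by the arm, with the jar and card stand where they were. The top view puts the foot's top at 0.1206 m, against 0.120 expected, so it sits flat.

```bash
python3 -c "
from cell import r
print(r.job_done())"
```

```text
the job is handed in; nothing more can be done
None
```

The job is handed in at about 25 s: the dowel bottomed in the hole, the foot is seated flat over it and released, and the bystanders were not touched; no verdict came back.

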